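# File a drill gauge on the lever arch holder

### The arm

A 6-joint arm with a two-finger parallel gripper is mounted at the origin on a cart in front of the work surface, level with it; the furniture and walls round the work are solid. World frame = base frame: x ahead of the robot, y to its left, z up, the work surface at z = 0. Lengths are in mm, angles in rad, forces in N, time in s.
With the tool pointing down it reaches from about 275 to 750 mm from the base axis. Payload 10.2 kg.
Tool frame: the origin (TCP) lies midway between the tips of the shut fingers; the grasp point (between the pads) lies 19 mm behind it; z points along the fingers, y is the line along which they close (so a half turn about z gives the same grasp; the last joint's range is limited). The gripper opens to 85 mm and grips with 20 to 120 N. Pads are 22 mm wide; open, the fingers measure 114 mm over their backs; the gripper's body (76 mm by 85 mm) begins 54 mm behind the grasp point. The pads swing forward as they close: fully open they stand 13 mm farther back than shut.
Start: joints at [-1.428, 0.313, 1.498, -0, 1.331, -0.223], TCP at [187.778, -490.276, 231.294] pointing down, gripper open.
Joint ranges: [-2.94, 2.94], [-0.97, 2.17], [0.19, 2.56], [-1.23, 4.37], [0.02, 3.11], [-2.88, 2.88]. Speed limits (rad/s): [2.39, 2.39, 3.01, 3.14, 3.14, 3.14].

### API

Orientations are given as a unit quaternion [w, x, y, z].
In Python, from rig import sense, capture, finish_job, find_in, place_of gives the robot as it stands. The module is installed in compiled form; this text tells all that it offers.
- The arm moves only by the shell command python3 -m jog 'ROWS' [FORCE]. ROWS is JSON, a list of rows, each an object of numbers: "tx", "ty", "tz": the shift along the tool's x, y, z in mm; "ax", "ay", "az": the turn, a rotation vector about the tool's x, y, z in rad; "jaw": the closure, from -1 (fully open) to 1 (shut), so that 0 is half open. In form: [{"tx": .., "ty": .., "tz": .., "ax": .., "ay": .., "az": .., "jaw": ..}, ...]. A call has 1 to 5 rows; each row shifts and turns the commanded pose from where the row before left it, along the tool's axes as they then stand; what a row does not reach is not made up. A row lasts 1/8 s, in which the tool goes at most 62.5 mm and 10.7 degrees, less where a joint would pass 70% of its speed; a pose out of reach is approached as far as the arm can. A call with a gripper value outside its range is refused whole. The fingers move at their own pace and stop on an object; FORCE is the grip in N (left out, the last holds). Time passes only in rows, so rows that do not move let the fingers close. It gives the time, the measured TCP pose, the force, the opening and the grip force at its end, in the units of the state.
- sense(): the state, without advancing time (a new reading comes with each control period).
- capture(name): name is "scene" or "top" or "wrist"; returns a dict with "color" (480x640x3 uint8, red, green, blue), "depth" (480x640 float32, mm along the optical axis (not along the pixel's ray), 0 where there is no reading), "fx", "fy", "cx", "cy" (pixels), "camera_from_world" (4x4, takes a point from world to camera coordinates); the wrist camera has in their place "mount" (4x4, takes a point from camera to tool coordinates, whose origin is the TCP and whose axes are the flange's). Camera axes: x right, y up, looking along -z (the intrinsics and any distortion apply to the point x, -y, -z); pixel columns grow to the right and rows downward; lengths in mm; the calibration is good to about 2 mm. The wrist camera is an equidistant fisheye: a pixel r from the principal point sees the ray r / f radians off the axis. A picture is of the moment at which its call begins: read the wrist's pose just before it.
- finish_job(): hands the job in; it is judged then, once.
Trained networks look in the newest picture that a camera, given by its name, has taken for a name from the list of things; names that differ only in an ending like _2 or _b are one class to them, and where a whole thing is asked for, a point or a joint stands for the part that bears it (a point fixed in the world has none). Each returns a list of dicts, best first, with "conf" (0 to 1); they miss things now and then, are a little off and sometimes report something else, mostly with a low value. They report only what shows in the picture. A call takes as long as a camera call. They do not tell look-alikes from the thing itself.
- find_in(query, camera): "centre" ([column, row] in pixels, amid what is visible of it).
- place_of(query, camera): "centre" ([column, row] in pixels: a listed point, or the origin of a listed thing).
The state is a dict: "time_s": time; "joints": joint angles; "dq": joint speeds; "tau": joint torques, N m; "eef_pos": TCP position; "ee_rot": TCP orientation; "force": force on the tool from outside, world axes, zero at the start; "wrist_torque": the same for the moment, N m; "grip_width": opening from 0.0 (shut) to 1.0 (fully open); "grip_force": force on a finger pad.
Only numpy, scipy, OpenCV 4.12 (cv2) and the standard library are available. Lean on these libraries where they do the work, as an engineer would, in place of code of your own. Each camera call takes 0.05 s, during which the arm holds its last target. There are 200 camera calls.

### The job

File the longer of the two drill gauges in the lever arch holder: lift the lever so that the rings spring open, lower the gauge over both posts until it lies flat on the base plate, then press the lever down until it snaps home and the rings stay shut. Go gently: do not force the gauge onto the posts or strain the lever's thin springy tab, and leave the shorter gauge, the tape roll and the marker where they are.

Things in the scene. Friction and masses are not known exactly. Their poses are not given: they have to be found in the camera images.
- holder: Plywood board fixed to the bench, with a steel lever arch mechanism. Origin: underside of the board, midway between the two posts; z up, y from the right to the left post, x away from the robot, to the side of arches and lever. Board x -75..135, y -80..115 mm, 6 mm thick; steel base plate on it, top face at z = 8 mm. Lever hinge along y at x = 45, y = 85, z = 40 mm.
- post_left (a point): Top of the left post: x = 0, y = 40, z = 50 mm in the holder's frame. Post 6 mm thick with a round top.
- post_right (a point): Top of the right post, alike: x = 0, y = -40, z = 50 mm.
- lever (a joint): Lever angle: 0 = down and level, pointing to the holder's +x, rings shut; 1.5 = upright stop, rings open. Over-centre spring: under 0.04 rad it pulls the lever shut (about 2 N of lift at the roller starts it), above it drives it open (up to 7 N at the roller, most near 0.3 rad, 1 N near upright). Let go, it goes down or upright by itself.
- lever_hinge (a point): The lever's hinge axis, at the middle of the lever's 16 mm width.
- lever_end (a point): Point 70 mm from the hinge on the lever's straight line. The lever's outer 40 mm is a thin tab ending in a dark steel thumb roller, 10 mm thick, 16 mm long along the holder's y, both ends free to pinch. The tab is bent up or down by an unmeasured amount: the true roller is up to 12 mm above or below this point (across the lever).
- tab_flex (a joint): Springy bending of the tab, rad, positive when its end is pulled up (lever down), 0 unloaded; 1 N at the roller, across the tab, gives 0.005 rad. Beyond 0.07 rad either way (about 14 N) the tab is strained.
- arches (a joint): Angle of the two wire arches (5 mm) at y = 40 and -40 mm, turning on a shaft along y at x = 40, z = 16 mm of the holder: 0 = shut, ends just over the post tops; about 1.07 = open, leaning back, clear of x < 35 mm, below z = 80 mm. They follow the lever.
- long_gauge: The longer drill gauge: flat aluminium strip 30 x 110 x 10 mm (x, y, z), 70 g, with two 8.5 mm through holes at x = 0, y = +40 and -40 mm and a row of small dark drill-size holes between. Origin: centre of its underside. Starts flat on the bench; it fits on the posts either way round.
- short_gauge: The shorter drill gauge, 30 x 78 x 10 mm, holes 52 mm apart; does not fit. Origin: centre of its underside. Leave it alone.
- tape_roll: Roll of beige tape lying flat, 104 mm across, 25 mm high. Leave it alone.
- marker: White and black marker pen lying on the bench, 135 mm long. Leave it alone.
Things that resemble listed ones, but are neither listed nor needed, are in the scene too. What is shaped like the long_gauge but red is not meant.

How it is judged:
By the outcome, as a careful person would: the job done as asked, in the order asked, and still so for the second after the job is handed in, with the robot touching nothing.
It also fails if it takes over 72 s, if anything falls off the work surface, if the arm or the gripper's body presses on something with over 40 N, if the wrist force passes 120 N, or if a joint passes its speed limit or range.

## Working session

There is one attempt and no reset: what is moved stays moved. The work goes in short steps, Python scripts to look and compute and a shell command to move; the robot and the scene stay as the last step left them, time stands still between calls to the robot, and variables do not carry over. Pictures are saved under pics/ and viewed, at most 10 in all, crops included, and the job is handed in when it is done.

```bash
mkdir -p pics; cat > h.py <<'E'
import numpy as np, cv2
from rig import *
from scipy.spatial.transform import Rotation as R
def world(c,px,z=None):
    """pixel->world by depth (z None) or by plane z"""
    u,v=px; M=np.linalg.inv(c["camera_from_world"])
    d=np.array([(u-c["cx"])/c["fx"],-(v-c["cy"])/c["fy"],-1.])
    if z is None:
        p=c["depth"][max(0,int(v)-1):int(v)+2,max(0,int(u)-1):int(u)+2]; p=p[p>0]
        if len(p)==0: return None
        return (M@np.r_[d*np.median(p),1])[:3]
    o=M[:3,3]; r=M[:3,:3]@d
    return o+r*(z-o[2])/r[2]
def save(c,n): cv2.imwrite("pics/"+n,c["color"][:,:,::-1])
E
python3 - <<'E'
from h import *
s=sense(); print(s)
for cam in ("top","scene"):
    c=capture(cam); save(c,cam+"1.png"); print(cam,c["fx"],np.linalg.inv(c["camera_from_world"])[:3].round(2).tolist(), [k for k in c if k not in("color","depth")])
    for q in ("holder","post_left","post_right","lever_hinge","lever_end","long_gauge","short_gauge"):
        for f in (place_of,):
            for r in f(q,cam)[:3]:
                w=world(c,r["centre"]); print(q,np.round(r["centre"]),round(r["conf"],2),None if w is None else w.round(1))
E
```

```text
{'time_s': 0.0, 'joints': array([-1.42841181e+00,  3.13494443e-01,  1.49846964e+00, -1.88491190e-06,
        1.33099347e+00, -2.23393135e-01]), 'dq': array([-1.14298125e-03, -3.87244318e-04, -9.58043080e-06,  1.45263541e-04,
       -9.48982986e-04, -1.70859110e-03]), 'tau': array([ 1.07481985e-03, -4.12261283e+01, -2.59740454e+01, -1.42599461e-04,
        4.13469766e-03,  6.03134310e-06]), 'eef_pos': array([ 187.73247202, -490.00180506,  230.70008165]), 'ee_rot': array([-6.81926362e-04,  9.83322133e-01,  1.81871155e-01,  2.67199846e-05]), 'force': array([ 0.34104177, -0.04156013, -0.70734664]), 'wrist_torque': array([ 0.04103142, -0.02161384,  0.02840509]), 'grip_force': 0.0, 'grip_width': 1.0007697945745517}
top 590.0625920901604 [[-0.01, 1.0, -0.08, 494.07], [-1.0, -0.01, -0.0, -7.1], [-0.0, 0.08, 1.0, 1163.16]] ['fx', 'fy', 'cx', 'cy', 'camera_from_world']
holder [308. 284.] 0.72 [482.3  23.4   7.9]
post_left [284. 290.] 0.89 [472.4  67.9  53.2]
post_right [333. 284.] 0.92 [481.8 -24.8   8.8]
lever_hinge [257. 276.] 0.71 [498.8 119.   45.6]
long_gauge [447. 241.] 0.88 [ 564.4 -248.5    9.5]
long_gauge [188. 262.] 0.85 [526.7 258.9  11.7]
short_gauge [439. 306.] 0.67 [ 438.3 -230.2   10.5]
scene 609.1644242344526 [[-0.76, 0.29, -0.58, -39.03], [-0.65, -0.36, 0.67, 697.16], [-0.02, 0.89, 0.46, 565.93]] ['fx', 'fy', 'cx', 'cy', 'camera_from_world']
holder [268. 304.] 0.74 [572.5 142.6  44.9]
holder [360. 314.] 0.7 [475.3  27.5   6.3]
post_left [348. 301.] 0.83 [472.3  64.8  51.5]
lever_hinge [312. 315.] 0.53 [498.5 119.6  42.8]
lever_end [271. 305.] 0.89 [568.2 140.   43.6]
long_gauge [234. 373.] 0.89 [521.5 263.3   8.3]
long_gauge [407. 243.] 0.64 [ 556.6 -232.1    8. ]
```

View pics/top1.png

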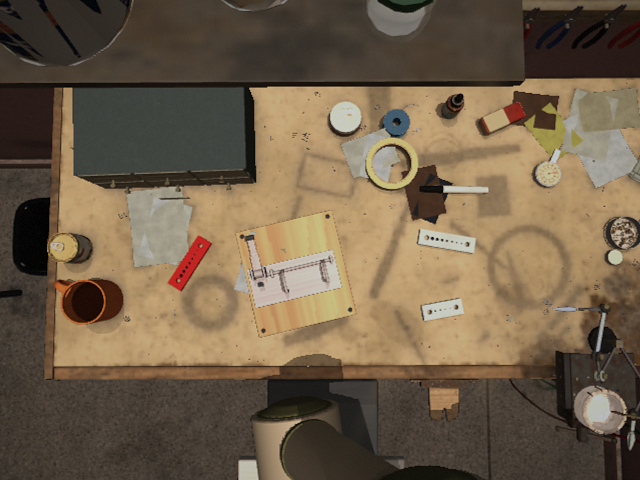

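View pics/scene1.png

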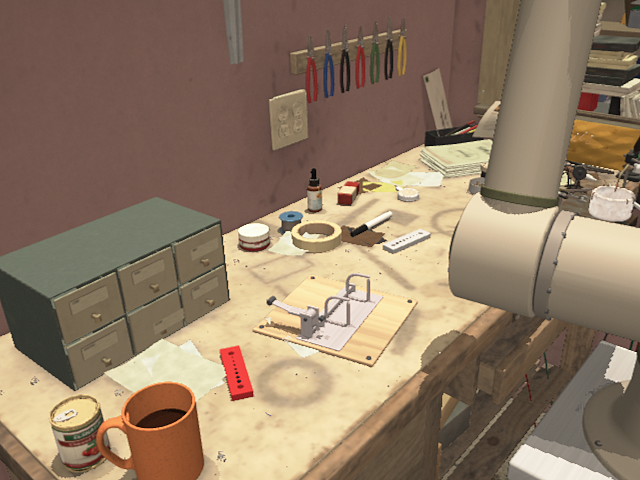

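The top view shows the white long gauge at about (447,241), the short one at (442,309) and a red look-alike at (188,262). The holder is at about (296,273) and its lever points up-left to the roller at about (250,240). The scene view shows the roller at (271,300) with the arches shut. Next I'll fit the poses.

```bash
cat > m.py <<'E'
from h import *
c=capture("top"); hsv=cv2.cvtColor(c["color"],cv2.COLOR_RGB2HSV)
# gauge: white blob near (447,241)
def blob(mask,seed):
    n,l,st,ce=cv2.connectedComponentsWithStats(mask.astype(np.uint8))
    ids=[i for i in range(1,n) if st[i,0]-2<=seed[0]<=st[i,0]+st[i,2]+2 and st[i,1]-2<=seed[1]<=st[i,1]+st[i,3]+2]
    i=max(ids,key=lambda i:st[i,4]); return l==i
m=(hsv[...,1]<40)&(hsv[...,2]>165)
for seed in ((447,241),(442,309)):
    b=blob(m,seed); ys,xs=np.nonzero(b)
    W=np.array([world(c,(x,y),10)[:2] for x,y in zip(xs,ys)],np.float32)
    r=cv2.minAreaRect(W); print("gauge",r,len(xs))
# board by corners from depth: pixels with world z 3..10 around
ys,xs=np.mgrid[195:350,220:370]; ys=ys.ravel();xs=xs.ravel()
P=np.array([q if (q:=world(c,(x,y))) is not None else [0,0,-99] for x,y in zip(xs,ys)])
k=(P[:,2]>3.5)&(P[:,2]<10)
mm=np.zeros((480,640),np.uint8); mm[ys[k],xs[k]]=1; mm=cv2.morphologyEx(mm,cv2.MORPH_OPEN,np.ones((5,5)))
yy,xx=np.nonzero(mm); W=np.array([world(c,(x,y),6)[:2] for x,y in zip(xx,yy)],np.float32)
r=cv2.minAreaRect(W); print("board",r, cv2.boxPoints(r).round(1).tolist())
c2=capture("scene")
for q in("lever_end","lever_hinge","post_left","post_right"):
    for cam,cc in(("top",c),("scene",c2)):
        for f in(place_of,find_in):
            for g in f(q,cam)[:1]:
                print(q,cam,f.__name__,np.round(g["centre"],1),round(g["conf"],2),"depth",world(cc,g["centre"]).round(1),"plane",world(cc,g["centre"],40 if "lever" in q else 50).round(1))
E
python3 m.py
```

```text
gauge ((566.01708984375, -247.17889404296875), (109.30896759033203, 29.09847068786621), 80.15571594238281) 752
gauge ((432.60809326171875, -235.95762634277344), (29.210241317749023, 77.6668701171875), 10.207716941833496) 560
board ((504.704345703125, 49.63285827636719), (209.7187042236328, 195.06460571289062), 13.32376480102539) [[380.20001220703125, 120.4000015258789], [425.1000061035156, -69.4000015258789], [629.2000122070312, -21.100000381469727], [584.2999877929688, 168.6999969482422]]
lever_end top call [251.8 236.6] 0.75 depth [573.1 129.   50.1] plane [573.8 130.2  40. ]
lever_end top call [256.7 258.1] 0.67 depth [532.7 120.4  42.7] plane [532.8 120.7  40. ]
lever_end scene call [269.2 304.2] 0.63 depth [569.7 141.9  44.7] plane [575.3 136.9  40. ]
lever_end scene call [288.2 307.6] 0.89 depth [542.4 127.1  41.8] plane [544.5 125.1  40. ]
lever_hinge top call [258.7 275.1] 0.78 depth [500.5 116.2  45.4] plane [500.5 116.8  40. ]
lever_hinge top call [251.6 257.7] 0.91 depth [533.5 130.   43.2] plane [533.6 130.4  40. ]
lever_hinge scene call [308.  315.7] 0.55 depth [497.5 13
[... 161 characters left out ...]
5] 0.8 depth [475.2  66.5  54.7] plane [475.1  66.8  50. ]
post_left top call [291.4 273.2] 0.85 depth [504.   56.5   8.5] plane [503.7  54.2  50. ]
post_left scene call [348.8 301.8] 0.85 depth [511.2  13.3   8.5] plane [470.2  64.2  50. ]
post_left scene call [339.1 317.7] 0.82 depth [495.5  58.3   6.3] plane [453.8 108.2  50. ]
post_right top call [327.9 279.6] 0.84 depth [491.3 -14.4  55.4] plane [491.3 -14.4  50. ]
post_right top call [298.7 273.1] 0.95 depth [504.2  42.2   8. ] plane [503.8  40.4  50. ]
post_right scene call [365.9 280.4] 0.57 depth [541.3 -74.5  -0.8] plane [489.3  -5.3  50. ]
post_right scene call [336.4 317.3] 0.96 depth [499.1  60.8   6.9] plane [457.6 109.9  50. ]
```

```bash
cat >> h.py <<'E'
HO=np.array([479.5,25.7,0]); HYAW=np.deg2rad(13.32)
def hw(p): return HO+R.from_euler("z",HYAW).apply(p)
def toolrot():
    q=sense()["ee_rot"]; return R.from_quat(np.r_[q[1:],q[0]])
def go(p,yaw=HYAW):
    """remaining turn (tool frame, tool x at yaw, pointing down), then shift in the turned frame"""
    T=R.from_euler("z",yaw)*R.from_euler("x",np.pi); t=toolrot()
    print("turn",(t.inv()*T).as_rotvec().round(4),"shift after turn",T.inv().apply(np.array(p)-sense()["eef_pos"]).round(1))
def wpix(c,T,t,P):
    """world point -> wrist pixel"""
    M=np.linalg.inv(c["mount"]); p=M[:3,:3]@T.inv().apply(np.array(P)-t)+M[:3,3]
    d=np.array([p[0],-p[1],-p[2]]); th=np.arctan2(np.hypot(d[0],d[1]),d[2]); k=th/np.hypot(d[0],d[1])
    return np.array([c["cx"]+c["fx"]*d[0]*k, c["cy"]+c["fy"]*d[1]*k])
def wray(c,T,px):
    a=np.array([(px[0]-c["cx"])/c["fx"],(px[1]-c["cy"])/c["fy"]]); th=np.hypot(*a); a=a/max(th,1e-9)*np.sin(th)
    M=c["mount"]; d=np.array([a[0],-a[1],-np.cos(th)])
    return T.apply(M[:3,3]), T.apply(M[:3,:3]@d)   # origin relative to TCP, direction
def wworld(c,T,t,px,z):
    o,d=wray(c,T,px); o=o+t; return o+d*(z-o[2])/d[2]
def wdepth(c,T,t,px):
    o,d=wray(c,T,px); u,v=map(int,px); p=c["depth"][v-1:v+2,u-1:u+2]; p=p[p>0]
    if not len(p): return None
    dc=np.linalg.inv(c["mount"])[:3,:3]@T.inv().apply(d)
    return o+t+d*np.median(p)/-dc[2]
E
python3 - <<'E'
from h import *
c=capture("wrist"); print(c["fx"],c["cx"],c["cy"],c["mount"].round(3).tolist())
print(hw([115,85,40])); go(np.r_[hw([105,85,0])[:2],150])
E
```

```text
371.64829954431775 321.6688637226134 235.6858820206361 [[-0.001, 0.949, 0.315, 81.282], [1.0, 0.0, 0.001, 0.754], [0.001, 0.315, -0.949, -143.562], [0.0, 0.0, 0.0, 1.0]]
[571.8232275 134.9081575  40.       ]
turn [-0.     -0.      0.1333] shift after turn [ 507.8 -519.9   81.3]
```

```bash
python3 -m jog '[{"az":0.1333},{"tx":42,"ty":-43},{"tx":42,"ty":-43},{"tx":42,"ty":-43},{"tx":42,"ty":-43}]' 20
python3 -m jog '[{"tx":42,"ty":-43},{"tx":42,"ty":-43},{"tx":42,"ty":-43},{"tx":42,"ty":-43},{"tx":42,"ty":-43}]'
python3 -m jog '[{"tx":42,"ty":-43},{"tx":42,"ty":-43},{"tx":42,"ty":-43}]'
python3 - <<'E'
from h import *
go(np.r_[hw([105,85,0])[:2],150])
E
```

```text
turn [-0.     -0.      0.1333] shift after turn [ 507.8 -519.9   81.3]schema error: expected keys tx, ty, tz, ax, ay, az, jaw
schema error: expected keys tx, ty, tz, ax, ay, az, jaw
schema error: expected keys tx, ty, tz, ax, ay, az, jaw
```

```bash
python3 -m jog '[{"tx":0,"ty":0,"tz":0,"ax":0,"ay":0,"az":0.1333,"jaw":0},{"tx":42,"ty":-43,"tz":0,"ax":0,"ay":0,"az":0,"jaw":0},{"tx":42,"ty":-43,"tz":0,"ax":0,"ay":0,"az":0,"jaw":0},{"tx":42,"ty":-43,"tz":0,"ax":0,"ay":0,"az":0,"jaw":0},{"tx":42,"ty":-43,"tz":0,"ax":0,"ay":0,"az":0,"jaw":0}]' 20
python3 -m jog '[{"tx":42,"ty":-43,"tz":0,"ax":0,"ay":0,"az":0,"jaw":0},{"tx":42,"ty":-43,"tz":0,"ax":0,"ay":0,"az":0,"jaw":0},{"tx":42,"ty":-43,"tz":0,"ax":0,"ay":0,"az":0,"jaw":0},{"tx":42,"ty":-43,"tz":0,"ax":0,"ay":0,"az":0,"jaw":0},{"tx":42,"ty":-43,"tz":0,"ax":0,"ay":0,"az":0,"jaw":0}]'
python3 -m jog '[{"tx":42,"ty":-43,"tz":0,"ax":0,"ay":0,"az":0,"jaw":0},{"tx":42,"ty":-43,"tz":0,"ax":0,"ay":0,"az":0,"jaw":0},{"tx":42,"ty":-43,"tz":0,"ax":0,"ay":0,"az":0,"jaw":0}]'
python3 - <<'E'
from h import *
go(np.r_[hw([105,85,0])[:2],150])
E
```

```text
time_s: 2.38
eef_pos: [312.3, -282.5, 231.5]
ee_rot: [0.0, 0.993, 0.116, 0.0]
force: [0.4, -0.1, 0.3]
grip_width: 0.497
grip_force: 0.0
time_s: 3.0
eef_pos: [467.3, -24.7, 231.6]
ee_rot: [0.0, 0.993, 0.116, 0.0]
force: [0.9, -1.5, -0.2]
grip_width: 0.497
grip_force: 0.0
time_s: 3.38
eef_pos: [560.1, 129.9, 231.4]
ee_rot: [0.0, 0.993, 0.116, 0.0]
force: [0.3, -1.1, 1.1]
grip_width: 0.502
grip_force: 0.0
turn [ 0.0002 -0.0004  0.0002] shift after turn [ 2.5 -2.2 81.4]
```

```bash
python3 -m jog '[{"tx":2,"ty":-2,"tz":40,"ax":0,"ay":0,"az":0,"jaw":0},{"tx":0,"ty":0,"tz":20,"ax":0,"ay":0,"az":0,"jaw":0},{"tx":0,"ty":0,"tz":0,"ax":0,"ay":0,"az":0,"jaw":0}]'
python3 - <<'E'
from h import *
T=toolrot(); t=sense()["eef_pos"]; c=capture("wrist")
for q in("lever_end","lever_hinge","post_left","post_right"):
    for g in place_of(q,"wrist")[:1]:
        w=wworld(c,T,t,g["centre"],40 if "lever" in q else 50); d=wdepth(c,T,t,g["centre"])
        print(q,np.round(g["centre"],1),round(g["conf"],2),w.round(1),R.from_euler("z",-HYAW).apply(w-HO).round(1),"d",None if d is None else R.from_euler("z",-HYAW).apply(d-HO).round(1))
im=c["color"].copy()
for P in ([115,85,40],[45,85,40],[0,40,50],[0,-40,50],[135,115,6],[135,-80,6],[-75,115,6]):
    p=wpix(c,T,t,hw(P)); cv2.circle(im,tuple(int(v) for v in p),4,(0,255,0),1); print(P,p.round(1))
cv2.imwrite("pics/w1.png",im[:,:,::-1])
E
```

```text
time_s: 3.75
eef_pos: [560.2, 130.4, 170.1]
ee_rot: [-0.0, 0.993, 0.116, -0.002]
force: [0.1, -0.6, 0.2]
grip_width: 0.498
grip_force: 0.0
lever_end [321.5 208. ] 0.55 [572.1 133.1  40. ] [114.9  83.2  40. ] d [118.3  83.1  53.6]
lever_hinge [318.  289.2] 0.72 [504.8 120.2  40. ] [46.4 86.1 40. ] d [50.5 86.  48.2]
post_left [375.9 338.8] 0.68 [474.1  62.1  50. ] [ 3.1 36.7 50. ] d [ 99.3  61.  189.8]
post_right [459.1 335.8] 0.64 [490.6 -12.   50. ] [  2.1 -39.3  50. ] d [  1.8 -39.5  49.6]
[115, 85, 40] [319.1 207.8]
[45, 85, 40] [319.3 290.7]
[0, 40, 50] [371.9 341.8]
[0, -40, 50] [459.4 337.7]
[135, 115, 6] [283.5 174.9]
[135, -80, 6] [501.9 179.5]
[-75, 115, 6] [291.6 375.6]
```

View pics/w1.png

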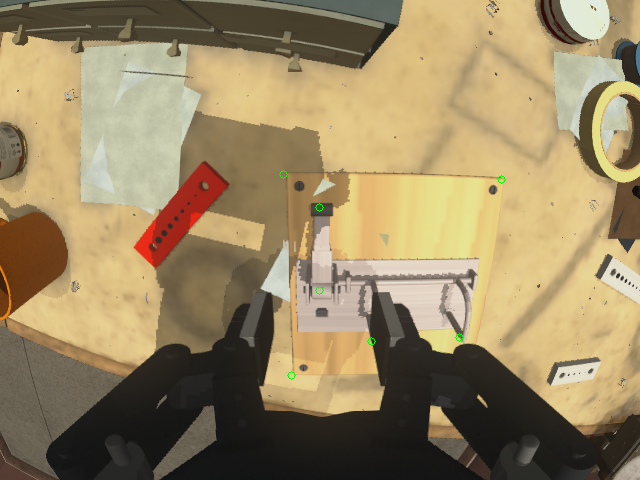

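The roller shows at (321,209) and the hinge at (319,290), both in line with the fitted frame. Next I'll get the roller height.

```bash
python3 - <<'E'
from h import *
T=toolrot(); t=sense()["eef_pos"]; c=capture("wrist"); Ri=R.from_euler("z",-HYAW)
for v in range(198,300,5):
    p=[wdepth(c,T,t,(u,v)) for u in (315,318,321,324,327)]
    p=[Ri.apply(x-HO) for x in p if x is not None]
    print(v,np.median(p,0).round(1),c["color"][v,321])
p=[wdepth(c,T,t,(u,209)) for u in range(300,342,2)]; print([tuple(Ri.apply(x-HO)[1:].round(0)) for x in p if x is not None])
c=capture("top")
P=np.array([world(c,(u,v)) for u in range(242,262) for v in range(228,250)])
b=Ri.apply(P-HO); k=(abs(b[:,0]-115)<9)&(b[:,2]>30); print(b[k].mean(0),b[k][:,2].max(),np.percentile(b[k],[5,95],axis=0))
E
```

```text
198 [116.5  83.1   7.1] [152 120  76]
203 [112.3  83.1   7.7] [147 117  74]
208 [119.1  82.9  52.8] [75 70 62]
213 [115.5  82.9  53.3] [74 70 61]
218 [110.4  83.   48.7] [125 113 103]
223 [106.3  83.   48. ] [139 126 116]
228 [102.   83.   46.9] [190 172 159]
233 [98.  83.  46.8] [220 202 186]
238 [93.6 83.  45.6] [221 202 187]
243 [89.2 83.  44.8] [220 202 187]
248 [84.8 83.  44.1] [226 210 195]
253 [80.4 83.  43.5] [225 209 193]
258 [76.3 83.  43.6] [225 210 193]
263 [72.  83.  43.6] [225 210 193]
268 [67.7 83.  43.7] [203 184 171]
273 [63.4 83.1 43.7] [202 184 172]
278 [58.9 83.1 43.6] [201 184 171]
283 [54.4 83.1 43.7] [175 160 148]
288 [51.5 83.1 46.9] [181 165 154]
293 [47.9 83.1 48.8] [207 190 177]
298 [42.6 83.1 47.4] [180 165 153]
[(np.float64(101.0), np.float64(7.0)), (np.float64(99.0), np.float64(7.0)), (np.float64(98.0), np.float64(7.0)), (np.float64(96.0), np.float64(7.0)), (np.float64(94.0), np.float64(7.0)), (np.float64(91.0), np.float64(53.0)), (np.float64(90.0), np.float64(53.0)), (np.float64(88.0), np.float64(53.0)), (np.float64(87.0), np.float64(53.0)), (np.float64(85.0), np.float64(53.0)), (np.float64(84.0), np.float64(53.0)), (np.float64(82.0), np.float64(53.0)), (np.float64(81.0), np.float64(53.0)), (np.float64(79.0), np.float64(53.0)), (np.float64(78.0), np.float64(53.0)), (np.float64(76.0), np.float64(53.0)), (np.float64(74.0), np.float64(7.0)), (np.float64(72.0), np.float64(7.0)), (np.float64(70.0), np.float64(7.0)), (np.float64(68.0), np.float64(7.0)), (np.float64(67.0), np.float64(7.0))]<stdin>:10: RuntimeWarning: Mean of empty slice.
  ret = um.true_divide(
Traceback (most recent call last):
ValueError: zero-size array to reduction operation maximum which has no identity
```

```bash
python3 - <<'E'
from h import *
go(np.r_[hw([116.5,83.2,0])[:2],28.5])
E
```

```text
turn [ 0.0003 -0.0013 -0.0002] shift after turn [ 13.   -0.2 143.6]
```

```bash
python3 -m jog '[{"tx":13,"ty":0,"tz":40,"ax":0,"ay":0,"az":0,"jaw":0},{"tx":0,"ty":0,"tz":40,"ax":0,"ay":0,"az":0,"jaw":0},{"tx":0,"ty":0,"tz":35,"ax":0,"ay":0,"az":0,"jaw":0},{"tx":0,"ty":0,"tz":15,"ax":0,"ay":0,"az":0,"jaw":0.2},{"tx":0,"ty":0,"tz":0,"ax":0,"ay":0,"az":0,"jaw":0.2}]'
python3 - <<'E'
from h import *
go(np.r_[hw([116.5,83.2,0])[:2],28.5])
T=toolrot(); t=sense()["eef_pos"]; c=capture("wrist"); save(c,"w2.png")
E
```

```text
time_s: 4.72
eef_pos: [573.5, 133.3, 41.3]
ee_rot: [-0.0, 0.993, 0.116, -0.0]
force: [-0.5, 0.2, 1.0]
grip_width: 0.404
grip_force: 0.0
turn [-0.0001  0.0004 -0.0001] shift after turn [ 0.2 -0.1 12.8]
```

View pics/w2.png

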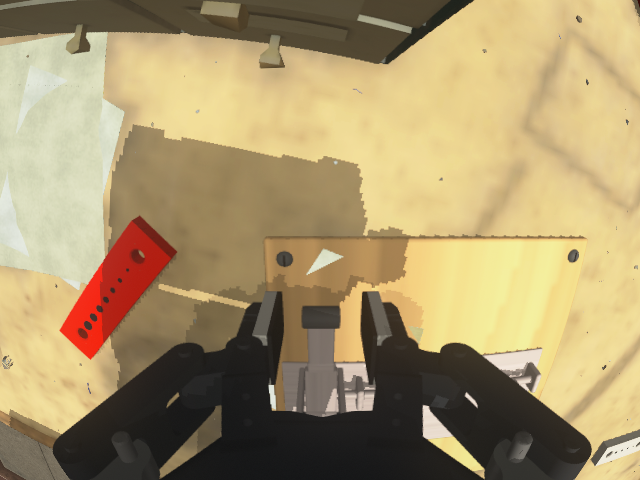

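The roller, at (321,317), is centred between the fingertips at about 279 and 365. I'll lower and pinch it.

```bash
python3 -m jog '[{"tx":0,"ty":0,"tz":12.5,"ax":0,"ay":0,"az":0,"jaw":0.3},{"tx":0,"ty":0,"tz":0,"ax":0,"ay":0,"az":0,"jaw":0.5},{"tx":0,"ty":0,"tz":0,"ax":0,"ay":0,"az":0,"jaw":0.75},{"tx":0,"ty":0,"tz":0,"ax":0,"ay":0,"az":0,"jaw":0.75},{"tx":0,"ty":0,"tz":0,"ax":0,"ay":0,"az":0,"jaw":0.75}]' 25
python3 -c "
from h import *
s=sense();print(s['wrist_torque'],s['force']);T=toolrot(); t=s['eef_pos']; c=capture('wrist'); save(c,'w3.png')"
```

```text
time_s: 5.4
eef_pos: [573.4, 133.5, 28.9]
ee_rot: [-0.0, 0.993, 0.116, -0.0]
force: [-1.0, 1.8, -0.9]
grip_width: 0.172
grip_force: 24.4
[0.18408143 0.20822157 0.04422272] [-0.98441873  1.79571572 -0.92635237]
```

View pics/w3.png

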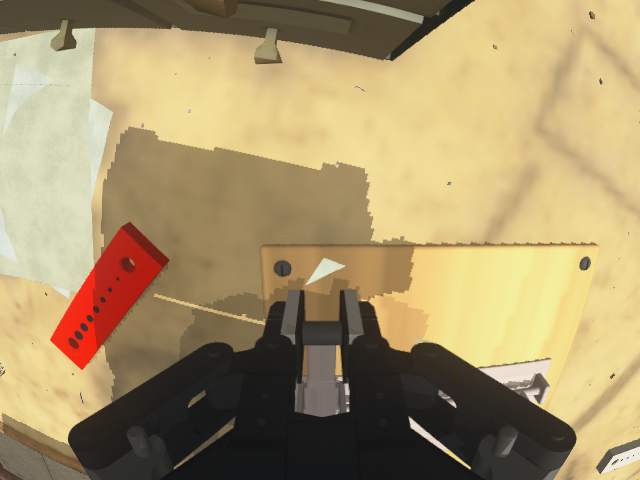

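The pinch is good: the roller is at (322,333) between both pads. I'll lift it along the arc, checking the force as I go.

```bash
python3 -m jog '[{"tx":-0.5,"ty":0,"tz":-3.5,"ax":0,"ay":0,"az":0,"jaw":0.75},{"tx":-0.6,"ty":0,"tz":-3.5,"ax":0,"ay":0,"az":0,"jaw":0.75},{"tx":-0.9,"ty":0,"tz":-3.4,"ax":0,"ay":0,"az":0,"jaw":0.75}]' 20
python3 -m jog '[{"tx":-0.9,"ty":0,"tz":-3.4,"ax":0,"ay":0,"az":0,"jaw":0.75},{"tx":-1.2,"ty":0,"tz":-3.3,"ax":0,"ay":0,"az":0,"jaw":0.75},{"tx":-1.2,"ty":0,"tz":-3.3,"ax":0,"ay":0,"az":0,"jaw":0.75}]'
python3 -c "
from h import *
s=sense();print(s['wrist_torque'],s['force'])"
```

```text
time_s: 5.82
eef_pos: [571.5, 132.9, 39.8]
ee_rot: [-0.0, 0.993, 0.116, 0.0]
force: [-3.2, 2.3, 2.3]
grip_width: 0.178
grip_force: 24.8
time_s: 6.2
eef_pos: [568.2, 132.2, 49.5]
ee_rot: [-0.0, 0.993, 0.116, 0.0]
force: [-3.8, 1.7, 3.2]
grip_width: 0.178
grip_force: 25.2
[ 0.31727847  0.41531344 -0.02883083] [-3.78064988  1.65757459  3.18721327]
```

```bash
python3 -m jog '[{"tx":-3.1,"ty":0,"tz":-6.3,"ax":0,"ay":0,"az":0,"jaw":0.75},{"tx":-3.7,"ty":0,"tz":-6,"ax":0,"ay":0,"az":0,"jaw":0.75},{"tx":-4.3,"ty":0,"tz":-5.6,"ax":0,"ay":0,"az":0,"jaw":0.75}]' 20
python3 -m jog '[{"tx":-4.8,"ty":0,"tz":-5.1,"ax":0,"ay":0,"az":0,"jaw":0.75},{"tx":-5.3,"ty":0,"tz":-4.6,"ax":0,"ay":0,"az":0,"jaw":0.75},{"tx":-5.7,"ty":0,"tz":-4.1,"ax":0,"ay":0,"az":0,"jaw":0.75}]'
```

```text
time_s: 6.58
eef_pos: [556.9, 129.5, 67.3]
ee_rot: [-0.0, 0.993, 0.116, -0.0]
force: [-3.8, 2.9, 0.6]
grip_width: 0.178
grip_force: 25.5
time_s: 6.95
eef_pos: [541.4, 125.8, 80.7]
ee_rot: [-0.0, 0.993, 0.116, -0.001]
force: [-4.0, 1.9, -5.2]
grip_width: 0.179
grip_force: 25.0
```

```bash
python3 -m jog '[{"tx":-6.1,"ty":0,"tz":-3.5,"ax":0,"ay":0,"az":0,"jaw":0.75},{"tx":-6.4,"ty":0,"tz":-2.8,"ax":0,"ay":0,"az":0,"jaw":0.75},{"tx":-6.7,"ty":0,"tz":-2.2,"ax":0,"ay":0,"az":0,"jaw":0.75}]' 20
python3 -c "
from h import *
s=sense();print(s['wrist_torque'],s['force'])
T=toolrot(); t=s['eef_pos']; c=capture('wrist'); save(c,'w4.png')"
```

```text
time_s: 7.32
eef_pos: [522.9, 121.5, 89.2]
ee_rot: [-0.0, 0.993, 0.116, -0.0]
force: [-2.0, 1.8, -10.6]
grip_width: 0.175
grip_force: 24.0
[ 0.47446337  0.14277841 -0.05448666] [ -1.99063828   1.84391082 -10.55062669]
```

View pics/w4.png

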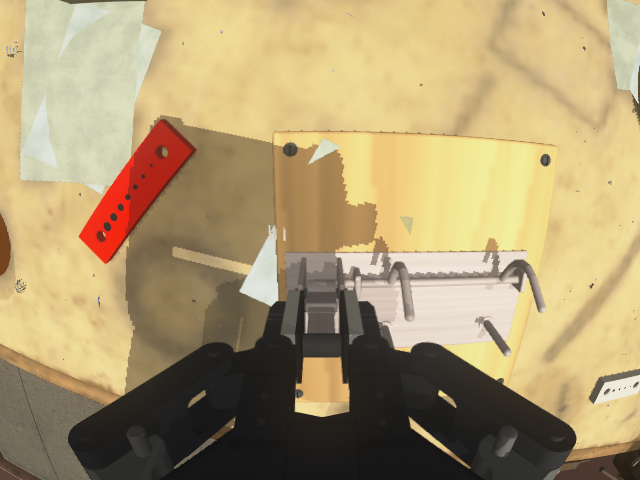

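```bash
python3 -m jog '[{"tx":-6.9,"ty":0,"tz":0,"ax":0,"ay":0,"az":0,"jaw":0.75},{"tx":-5,"ty":0,"tz":0,"ax":0,"ay":0,"az":0,"jaw":0.75},{"tx":0,"ty":0,"tz":0,"ax":0,"ay":0,"az":0,"jaw":0.3},{"tx":0,"ty":0,"tz":0,"ax":0,"ay":0,"az":0,"jaw":0.2},{"tx":0,"ty":0,"tz":0,"ax":0,"ay":0,"az":0,"jaw":0.2}]' 20
python3 -m jog '[{"tx":0,"ty":0,"tz":-25,"ax":0,"ay":0,"az":0,"jaw":0.2},{"tx":0,"ty":0,"tz":-40,"ax":0,"ay":0,"az":0,"jaw":0.2},{"tx":0,"ty":0,"tz":-20,"ax":0,"ay":0,"az":0,"jaw":0.2}]' 20
python3 - <<'E'
from h import *
c=capture("top"); save(c,"top2.png")
T=toolrot(); t=sense()["eef_pos"]; c=capture("wrist"); save(c,"w5.png")
print(t); go([566,-247.2,120],np.deg2rad(80.16-90))
go([566,-247.2,120],np.deg2rad(80.16))
E
```

```text
time_s: 8.0
eef_pos: [512.1, 118.6, 89.5]
ee_rot: [0.0, 0.993, 0.116, 0.0]
force: [0.1, -0.1, 0.7]
grip_width: 0.4
grip_force: 0.0
time_s: 8.38
eef_pos: [512.6, 118.7, 176.4]
ee_rot: [0.0, 0.993, 0.116, 0.001]
force: [-0.0, -0.4, 0.3]
grip_width: 0.401
grip_force: 0.0
[513.28984728 118.74253408 178.27434884]
turn [ 3.000e-04 -4.300e-03  4.043e-01] shift after turn [114.8 351.5  56.4]
turn [ 0.0034 -0.003  -1.1665] shift after turn [-351.5  114.8   56.4]
```

View pics/w5.png

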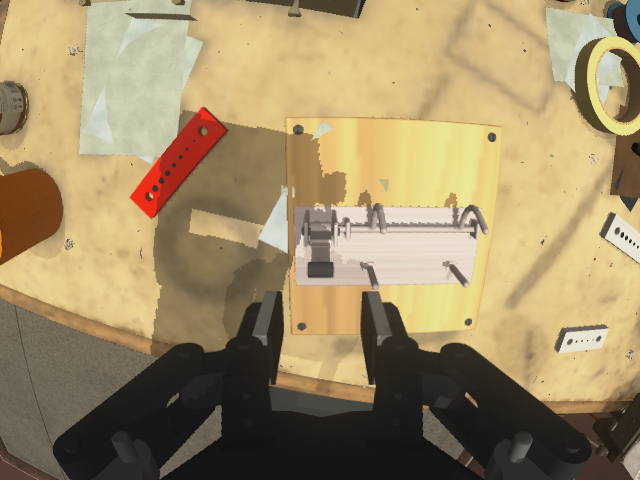

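Rings are open and the lever stands upright, with its roller at (320,268). The post tops show near (366,265) and (449,265). Next I'll localise the posts from this view and plan the move to the gauge.

```bash
python3 - <<'E'
from h import *
T=toolrot(); t=sense()["eef_pos"]; c=capture("wrist"); Ri=R.from_euler("z",-HYAW)
for q in("post_left","post_right","lever_end","lever_hinge"):
    for g in place_of(q,"wrist")[:1]:
        z={"post_left":50,"post_right":50,"lever_end":110,"lever_hinge":40}[q]
        w=wworld(c,T,t,g["centre"],z); print(q,np.round(g["centre"],1),round(g["conf"],2),w.round(1),Ri.apply(w-HO).round(1))
for P in ([0,40,50],[0,-40,50],[0,40,8],[0,-40,8]): print(P,wpix(c,T,t,hw(P)).round(1))
im=cv2.resize(c["color"][245:300,345:485],None,fx=5,fy=5,interpolation=cv2.INTER_CUBIC); cv2.imwrite("pics/w5c.png",im[:,:,::-1])
y=HYAW
for i in range(7):
    a=R.from_euler("z",y)*R.from_euler("x",np.pi)
    d=np.array([566,-247.2,t[2]])-t; print(a.inv().apply(d/7).round(1)); y+=1.1665/7
E
```

```text
post_left [378.2 285.8] 0.82 [474.4  61.9  50. ] [ 3.3 36.4 50. ]
post_right [469.5 286.6] 0.69 [490. -17.  50.] [  0.3 -44.   50. ]
lever_end [318.7 259.3] 0.98 [509.5 119.3 110. ] [ 50.7  84.1 110. ]
lever_hinge [320.2 232. ] 0.66 [505.  117.5  40. ] [46.  83.5 40. ]
[0, 40, 50] [373.6 289.5]
[0, -40, 50] [465.2 287.1]
[0, 40, 8] [367.8 269.2]
[0, -40, 8] [450.2 268. ]
[-4.7 52.6  0. ]
[-13.3  51.1   0. ]
[-21.6  48.2   0. ]
[-29.3  43.9   0. ]
[-36.2  38.5   0. ]
[-42.1  31.9   0. ]
[-46.8  24.5   0. ]
```

View pics/w5c.png

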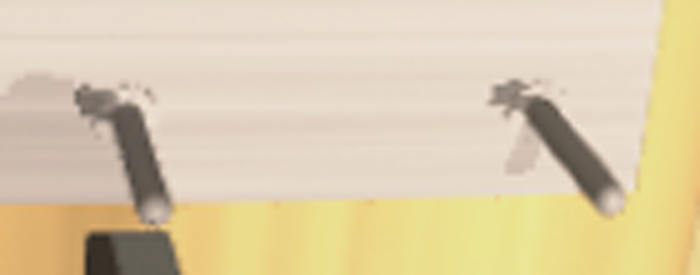

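```bash
python3 -m jog '[{"tx":-4.7,"ty":52.6,"tz":0,"ax":0,"ay":0,"az":-0.1667,"jaw":-0.2},{"tx":-13.3,"ty":51.1,"tz":0,"ax":0,"ay":0,"az":-0.1667,"jaw":-0.2},{"tx":-21.6,"ty":48.2,"tz":0,"ax":0,"ay":0,"az":-0.1667,"jaw":-0.2},{"tx":-29.3,"ty":43.9,"tz":0,"ax":0,"ay":0,"az":-0.1667,"jaw":-0.2},{"tx":-36.2,"ty":38.5,"tz":0,"ax":0,"ay":0,"az":-0.1667,"jaw":-0.2}]' 30
python3 -m jog '[{"tx":-42.1,"ty":31.9,"tz":0,"ax":0,"ay":0,"az":-0.1667,"jaw":-0.2},{"tx":-46.8,"ty":24.5,"tz":0,"ax":0,"ay":0,"az":-0.1667,"jaw":-0.2},{"tx":0,"ty":0,"tz":0,"ax":0,"ay":0,"az":0,"jaw":-0.2}]'
cat > g.py <<'E'
from h import *
import sys
T=toolrot(); t=sense()["eef_pos"]; c=capture("wrist"); save(c,sys.argv[1])
g=[r["centre"] for r in find_in("long_gauge","wrist")[:3]]; print(np.round(g))
hsv=cv2.cvtColor(c["color"],cv2.COLOR_RGB2HSV); m=(hsv[...,1]<45)&(hsv[...,2]>150)
n,l,st,ce=cv2.connectedComponentsWithStats(m.astype(np.uint8))
for i in range(1,n):
    if st[i,4]<400: continue
    cn=cv2.findContours((l==i).astype(np.uint8),cv2.RETR_EXTERNAL,cv2.CHAIN_APPROX_NONE)[0][0][:,0]
    W=np.array([wworld(c,T,t,p,10)[:2] for p in cn],np.float32); r=cv2.minAreaRect(W)
    if max(r[1])<150 and min(r[1])>20: print("rect",np.round(r[0],1),np.round(r[1],1),round(r[2],2),ce[i].round(),st[i,4])
go([566,-247.2,120],np.deg2rad(80.16))
E
python3 g.py w6.png
```

```text
time_s: 9.35
eef_pos: [549.6, -144.2, 173.5]
ee_rot: [-0.001, 0.86, 0.51, -0.0]
force: [1.4, -0.0, 0.8]
grip_width: 0.596
grip_force: 0.0
time_s: 9.72
eef_pos: [564.4, -250.2, 172.7]
ee_rot: [-0.001, 0.766, 0.643, -0.0]
force: [-0.3, 0.1, -0.2]
grip_width: 0.599
grip_force: 0.0
[[326. 206.]]
rect [748.8 -96.4] [ 45.1 106.5] 65.21 [505.  16.] 1064
rect [ 726.3 -130.9] [47.  68.6] 59.18 [480.  50.] 2706
rect [ 568.3 -248.7] [109.   29.9] 80.27 [326. 208.] 3904
rect [ 434.7 -236.9] [30.1 78.1] 10.44 [178. 223.] 2282
rect [ 814.7 -502. ] [38.  97.5] 82.07 [549. 376.] 547
rect [ 698.3 -587.4] [ 23. 108.] 24.39 [465. 439.] 528
turn [-0.0017 -0.001  -0.0013] shift after turn [-0.1  1.4 53.3]
```

View pics/w6.png

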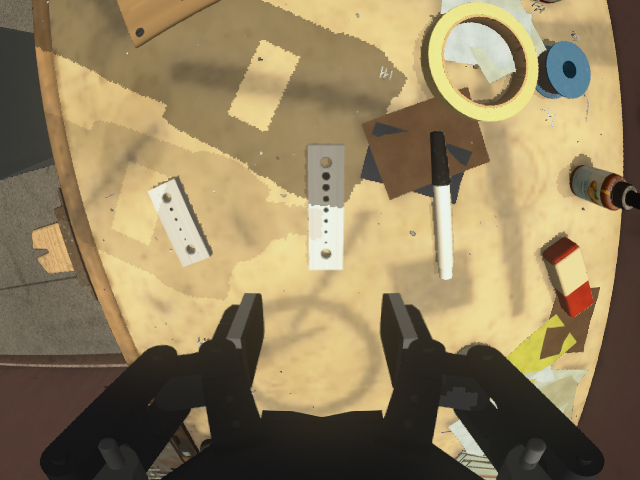

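The long gauge is at (326,207), upright in the image, with the marker well clear to the right at (442,205). I'll descend.

```bash
python3 - <<'E'
from h import *
go([568.2,-248.6,4],np.deg2rad(80.27))
E
```

```text
turn [-0.0017 -0.001  -0.0033] shift after turn [ -1.1   3.8 169.3]
```

```bash
python3 -m jog '[{"tx":-1,"ty":3.8,"tz":45,"ax":-0.0017,"ay":-0.001,"az":-0.0033,"jaw":-0.2},{"tx":0,"ty":0,"tz":45,"ax":0,"ay":0,"az":0,"jaw":-0.2},{"tx":0,"ty":0,"tz":40,"ax":0,"ay":0,"az":0,"jaw":0},{"tx":0,"ty":0,"tz":15,"ax":0,"ay":0,"az":0,"jaw":0},{"tx":0,"ty":0,"tz":0,"ax":0,"ay":0,"az":0,"jaw":0}]' 30
python3 - <<'E'
from h import *
go([568.2,-248.6,4],np.deg2rad(80.27))
E
python3 g.py w7.png
```

```text
time_s: 10.45
eef_pos: [568.8, -248.1, 29.5]
ee_rot: [0.001, 0.764, 0.645, 0.0]
force: [0.7, 0.1, 0.3]
grip_width: 0.499
grip_force: 0.0
turn [0.001  0.0006 0.0022] shift after turn [-0.6 -0.5 25.5]
[[322. 268.]]
rect [ 723.  -139.1] [59.7 41.5] 5.37 [581.  30.] 4169
rect [ 573.9 -216.8] [46.1 29.8] 80.18 [324. 215.] 4505
rect [ 433.8 -237.5] [31.8 78.6] 10.18 [ 89. 296.] 4397
rect [ 562.3 -283.2] [39.9 30.3] 80.14 [320. 347.] 2949
turn [0.0041 0.0021 0.0039] shift after turn [  1.2  -3.8 -88.9]
```

```bash
python3 -m jog '[{"tx":-0.5,"ty":-0.4,"tz":15,"ax":0,"ay":0,"az":0.002,"jaw":0.05},{"tx":0,"ty":0,"tz":10.5,"ax":0,"ay":0,"az":0,"jaw":0.05},{"tx":0,"ty":0,"tz":0,"ax":0,"ay":0,"az":0,"jaw":0.2},{"tx":0,"ty":0,"tz":0,"ax":0,"ay":0,"az":0,"jaw":0.5},{"tx":0,"ty":0,"tz":0,"ax":0,"ay":0,"az":0,"jaw":0.5}]' 40
python3 -m jog '[{"tx":0,"ty":0,"tz":0,"ax":0,"ay":0,"az":0,"jaw":0.5},{"tx":0,"ty":0,"tz":0,"ax":0,"ay":0,"az":0,"jaw":0.5}]' 40
```

```text
time_s: 11.18
eef_pos: [568.4, -249.4, 4.1]
ee_rot: [0.001, 0.765, 0.644, 0.0]
force: [0.0, -0.4, -0.3]
grip_width: 0.335
grip_force: 40.2
time_s: 11.42
eef_pos: [568.3, -249.3, 4.0]
ee_rot: [0.001, 0.765, 0.644, 0.0]
force: [-0.3, -0.0, 0.1]
grip_width: 0.332
grip_force: 40.2
```

```bash
python3 - <<'E'
from h import *
t=sense()["eef_pos"]; q=toolrot().as_matrix(); y0=np.arctan2(q[1,0],q[0,0]); print(np.rad2deg(y0))
y1=HYAW+np.pi/2; P=np.r_[hw([-50,-1,0])[:2],t[2]]; N=6
for i in range(N):
    a=R.from_euler("z",y0+(y1-y0)*i/N)*R.from_euler("x",np.pi); print(a.inv().apply((P-t)/N).round(1))
print((y1-y0)/N)
E
```

```text
80.25600168219793
[ 39.3 -29.9  -0. ]
[ 41.2 -27.2  -0. ]
[ 42.9 -24.4  -0. ]
[ 44.4 -21.5  -0. ]
[ 45.8 -18.5  -0. ]
[ 46.9 -15.4  -0. ]
0.06709045155334659
```

```bash
python3 -m jog '[{"tx":0,"ty":0,"tz":-15,"ax":0,"ay":0,"az":0,"jaw":0.5},{"tx":0,"ty":0,"tz":-35,"ax":0,"ay":0,"az":0,"jaw":0.5},{"tx":0,"ty":0,"tz":-45,"ax":0,"ay":0,"az":0,"jaw":0.5},{"tx":39.3,"ty":-29.9,"tz":0,"ax":0,"ay":0,"az":-0.0671,"jaw":0.5},{"tx":41.2,"ty":-27.2,"tz":0,"ax":0,"ay":0,"az":-0.0671,"jaw":0.5}]' 40
python3 -m jog '[{"tx":42.9,"ty":-24.4,"tz":0,"ax":0,"ay":0,"az":-0.0671,"jaw":0.5},{"tx":44.4,"ty":-21.5,"tz":0,"ax":0,"ay":0,"az":-0.0671,"jaw":0.5},{"tx":45.8,"ty":-18.5,"tz":0,"ax":0,"ay":0,"az":-0.0671,"jaw":0.5},{"tx":46.9,"ty":-15.4,"tz":0,"ax":0,"ay":0,"az":-0.0671,"jaw":0.5},{"tx":0,"ty":0,"tz":0,"ax":0,"ay":0,"az":0,"jaw":0.5}]' 40
python3 -m jog '[{"tx":0,"ty":0,"tz":0,"ax":0,"ay":0,"az":0,"jaw":0.5}]'
python3 - <<'E'
from h import *
go(np.r_[hw([-50,-1,0])[:2],99],HYAW+np.pi/2)
T=toolrot(); t=sense()["eef_pos"]; c=capture("wrist"); save(c,"w8.png"); print(t)
for P in ([0,40,50],[0,-40,50]): print(P,wpix(c,T,t,hw(P)).round(1))
for P in ([40,0,-6],[-40,0,-6]): print(P,wpix(c,T,t,t+T.apply(P)).round(1))
E
```

```text
time_s: 12.05
eef_pos: [522.1, -160.8, 100.1]
ee_rot: [0.002, 0.719, 0.695, 0.0]
force: [0.2, 0.8, -1.1]
grip_width: 0.335
grip_force: 40.2
time_s: 12.68
eef_pos: [429.8, 15.4, 99.3]
ee_rot: [0.001, 0.619, 0.786, 0.0]
force: [1.1, -0.5, -0.2]
grip_width: 0.332
grip_force: 40.2
time_s: 12.8
eef_pos: [431.7, 13.0, 99.2]
ee_rot: [0.002, 0.62, 0.784, 0.0]
force: [-0.4, 0.4, -0.9]
grip_width: 0.334
grip_force: 40.2
turn [ 0.0029  0.0026 -0.0001] shift after turn [ 0.4 -0.5  0.2]
[431.66093499  12.98316756  99.21338887]
[0, 40, 50] [412.6 191.5]
[0, -40, 50] [401.6 320.6]
[40, 0, -6] [320.6 222.7]
[-40, 0, -6] [320.9 383.9]
```

View pics/w8.png

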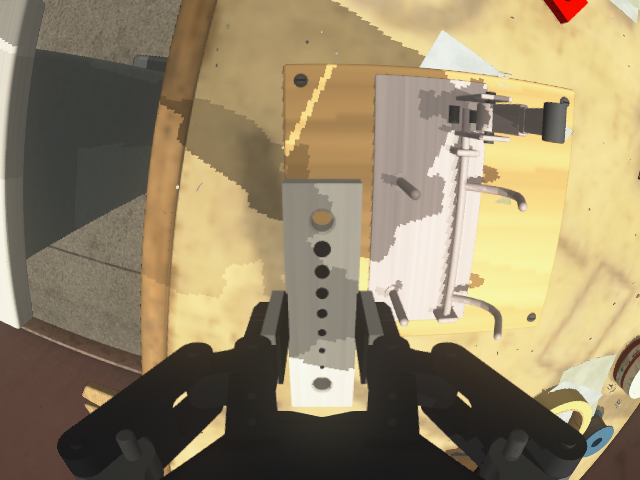

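The gauge is held with its holes at about (321,218) and (321,383). The post tops show at about (416,194) and (404,321). I'll refine these numerically.

```bash
cat > r.py <<'E'
from h import *
T=toolrot(); t=sense()["eef_pos"]; c=capture("wrist")
g=cv2.cvtColor(c["color"],cv2.COLOR_RGB2GRAY)
for q in("post_left","post_right"):
    for r in place_of(q,"wrist")[:2]: print(q,np.round(r["centre"],1),round(r["conf"],2))
np.set_printoptions(linewidth=200)
for u,v in((414,192),(402,320)): print(u,v); print(g[v-10:v+11,u-12:u+13])
for u,v in((321,218),(321,383)): print(u,v); print(g[v-14:v+15:1,u-16:u+17:1])
E
python3 r.py
```

```text
post_left [417.8 195.2] 0.7
post_right [402.6 321.9] 0.76
414 192
[[ 92  93  94  95  95  96  97 119 151 158 157 158 159 160 161 161 162 165 165 163 161 159 158 161 163]
 [ 89  91  92  93  95  95  96  96 120 151 157 158 159 160 161 161 162 165 166 163 161 160 159 161 163]
 [ 88  89  91  92  94  95  95  96  97 111 135 154 160 160 161 161 162 165 166 164 161 159 158 162 163]
 [ 86  88  89  91  92  93  94  95  95  98 104 133 155 160 161 162 162 165 165 163 161 159 159 161 163]
 [ 82  86  88  89  91  92  93  94  94  96  96 105 127 151 162 162 163 165 166 163 160 159 160 162 163]
 [ 81  83  87  87  90  90  92  93  95  95  96  96 103 122 147 161 162 165 165 164 160 158 160 163 164]
 [ 80  81  83  86  88  89  91  92  93  94  95  95  97 103 119 141 156 165 166 163 160 158 160 163 164]
 [127  96  81  83  86  88  89  91  92  92  97 102 109 114 116 123 142 157 166 163 160 158 161 164 164]
 [156 146  97  82  83  85  88  89  90  94 104 116 125 131 134 134 133 140 156 163 159 158 160 165 165]
 [163 164 141  99  83  84  86  87  90  99 114 126 135 141 145 144 140 134 138 163 160 158 161 165 165]
 [16
[... 10449 characters left out ...]
244 243 242 244 244 243]
 [246 245 244 244 244 244 244 244 244 244 244 244 243 243 242 243 243 244 245 244 244 244 244 243 243 243 244 244 244 244 244 244 244]
 [245 245 244 244 244 244 244 244 244 244 244 244 244 243 243 244 244 245 246 246 245 244 244 243 243 243 244 243 244 244 244 243 243]
 [245 245 244 244 244 244 244 244 244 244 244 243 244 243 243 244 244 245 246 246 245 244 244 243 243 243 244 244 244 244 244 244 244]
 [245 245 244 244 244 244 244 244 244 244 244 243 244 243 244 244 244 245 246 246 245 244 244 243 243 243 243 244 244 244 244 243 244]
 [245 244 244 244 244 244 244 244 244 244 243 243 243 243 243 244 244 245 246 246 245 244 244 243 243 243 244 243 244 244 243 244 243]]
```

```bash
cat > k.py <<'E'
from h import *
from scipy.optimize import least_squares
def solve(h1,h2,p1,p2):
    T=toolrot(); t=sense()["eef_pos"]; c=capture("wrist")
    f=lambda v: np.r_[wpix(c,T,t,t+T.apply([v[0]+40*np.cos(v[3]),v[1]+40*np.sin(v[3]),v[2]]))-h1, wpix(c,T,t,t+T.apply([v[0]-40*np.cos(v[3]),v[1]-40*np.sin(v[3]),v[2]]))-h2]
    s=least_squares(f,[0,0,-6,0]); print("gauge in tool x,y,ztop,yaw",s.x.round(3),"res",s.fun.round(2))
    s6=least_squares(lambda v:f([v[0],v[1],-6,v[2]]),[0,0,0]); print(" with z=-6",s6.x.round(3),s6.fun.round(2))
    P=[wworld(c,T,t,p,47) for p in(p1,p2)]; Q=[T.inv().apply(x-t) for x in P]
    m=(Q[0]+Q[1])/2; d=Q[0]-Q[1]; print("posts world",np.round(P,1).tolist(),"dist",np.linalg.norm(d).round(1),"yaw in tool",np.arctan2(d[1],d[0]).round(4),"mid in tool",m.round(2))
    print("SHIFT tool",(m-[*s.x[:2],0]).round(2),"or",(m-[*s6.x[:2],0]).round(2), "tool z",T.as_matrix()[:,2].round(4))
if __name__=="__main__":
    solve([321.8,219.5],[321.6,384.2],[415.3,193.9],[404.3,321.8])
E
python3 k.py
```

```text
gauge in tool x,y,ztop,yaw [ 1.970e+00  3.900e-01 -8.445e+00  2.000e-03] res [ 0.  0. -0.  0.]
 with z=-6 [0.88  0.389 0.002] [-0.    1.    0.   -1.61]
posts world [[472.5, 63.0, 47.0], [491.1, -15.3, 47.0]] dist 80.5 yaw in tool -0.0026 mid in tool [-0.51 51.62 51.52]
SHIFT tool [-2.47 51.23 51.52] or [-1.38 51.23 51.52] tool z [ 0.0018 -0.0014 -1.    ]
```

```bash
python3 -m jog '[{"tx":-0.8,"ty":25,"tz":0,"ax":0.002,"ay":0.002,"az":-0.004,"jaw":0.5},{"tx":-0.8,"ty":25.8,"tz":0,"ax":0,"ay":0,"az":0,"jaw":0.5},{"tx":0,"ty":0,"tz":20,"ax":0,"ay":0,"az":0,"jaw":0.5},{"tx":0,"ty":0,"tz":17,"ax":0,"ay":0,"az":0,"jaw":0.5},{"tx":0,"ty":0,"tz":0,"ax":0,"ay":0,"az":0,"jaw":0.5}]' 40
python3 - <<'E'
from h import *
s=sense(); print(s["force"],s["wrist_torque"]); go(np.r_[(472.5+491.1)/2,(63-15.3)/2,62],HYAW+np.pi/2)
E
python3 -m jog '[{"tx":0,"ty":0,"tz":5,"ax":0,"ay":0,"az":0,"jaw":0.5},{"tx":0,"ty":0,"tz":2,"ax":0,"ay":0,"az":0,"jaw":0.5}]'
python3 -m jog '[{"tx":0,"ty":0,"tz":2,"ax":0,"ay":0,"az":0,"jaw":0.5},{"tx":0,"ty":0,"tz":1,"ax":0,"ay":0,"az":0,"jaw":0.5}]'
```

```text
time_s: 13.68
eef_pos: [480.2, 23.4, 60.5]
ee_rot: [-0.002, 0.619, 0.785, -0.001]
force: [0.1, -1.1, -0.8]
grip_width: 0.33
grip_force: 40.2
[ 0.11604606 -1.09862334 -0.80253858] [ 0.02757352 -0.07733092 -0.02592639]
turn [-0.0031 -0.0015  0.0034] shift after turn [ 0.1  1.7 -1.5]
time_s: 13.92
eef_pos: [480.9, 23.4, 54.6]
ee_rot: [-0.0, 0.619, 0.786, -0.0]
force: [-0.9, 0.4, -0.8]
grip_width: 0.332
grip_force: 40.2
time_s: 14.18
eef_pos: [480.7, 23.6, 51.4]
ee_rot: [-0.0, 0.619, 0.786, -0.0]
force: [-0.9, 0.4, -0.4]
grip_width: 0.329
grip_force: 40.2
```

```bash
python3 -m jog '[{"tx":0,"ty":0,"tz":1,"ax":0,"ay":0,"az":0,"jaw":0.5},{"tx":0,"ty":0,"tz":1,"ax":0,"ay":0,"az":0,"jaw":0.5}]'
python3 -m jog '[{"tx":0,"ty":0,"tz":1,"ax":0,"ay":0,"az":0,"jaw":0.5},{"tx":0,"ty":0,"tz":1,"ax":0,"ay":0,"az":0,"jaw":0.5}]'
python3 -c "
from h import *
s=sense(); print(s['force'],s['wrist_torque'])"
```

```text
time_s: 14.42
eef_pos: [480.7, 23.6, 49.4]
ee_rot: [-0.0, 0.619, 0.786, -0.0]
force: [0.5, 0.0, -0.9]
grip_width: 0.333
grip_force: 40.2
time_s: 14.68
eef_pos: [480.7, 23.6, 47.3]
ee_rot: [-0.0, 0.619, 0.786, -0.0]
force: [-1.0, -0.2, -0.9]
grip_width: 0.332
grip_force: 40.2
[-0.97862832 -0.21703734 -0.86019539] [-0.00110989 -0.04607078  0.00596457]
```

```bash
python3 -m jog '[{"tx":0,"ty":0,"tz":3,"ax":0,"ay":0,"az":0,"jaw":0.5},{"tx":0,"ty":0,"tz":4,"ax":0,"ay":0,"az":0,"jaw":0.5},{"tx":0,"ty":0,"tz":4,"ax":0,"ay":0,"az":0,"jaw":0.5}]'
python3 -m jog '[{"tx":0,"ty":0,"tz":4,"ax":0,"ay":0,"az":0,"jaw":0.5},{"tx":0,"ty":0,"tz":4,"ax":0,"ay":0,"az":0,"jaw":0.5}]'
python3 -m jog '[{"tx":0,"ty":0,"tz":4,"ax":0,"ay":0,"az":0,"jaw":0.5},{"tx":0,"ty":0,"tz":4,"ax":0,"ay":0,"az":0,"jaw":0.5}]'
```

```text
time_s: 15.05
eef_pos: [480.6, 23.6, 36.0]
ee_rot: [-0.0, 0.619, 0.786, -0.0]
force: [0.1, 0.4, -0.7]
grip_width: 0.332
grip_force: 40.2
time_s: 15.3
eef_pos: [480.6, 23.6, 28.0]
ee_rot: [-0.0, 0.619, 0.786, -0.0]
force: [0.4, 0.4, -1.4]
grip_width: 0.336
grip_force: 40.2
time_s: 15.55
eef_pos: [480.7, 23.6, 20.1]
ee_rot: [-0.0, 0.619, 0.786, -0.0]
force: [-0.4, -0.5, -0.3]
grip_width: 0.332
grip_force: 40.2
```

```bash
python3 -m jog '[{"tx":0,"ty":0,"tz":4,"ax":0,"ay":0,"az":0,"jaw":0.5},{"tx":0,"ty":0,"tz":2,"ax":0,"ay":0,"az":0,"jaw":0.5}]'
python3 -m jog '[{"tx":0,"ty":0,"tz":1,"ax":0,"ay":0,"az":0,"jaw":0.5}]'
python3 -m jog '[{"tx":0,"ty":0,"tz":0.7,"ax":0,"ay":0,"az":0,"jaw":0.5}]'
python3 -m jog '[{"tx":0,"ty":0,"tz":0.5,"ax":0,"ay":0,"az":0,"jaw":0.5}]'
```

```text
time_s: 15.8
eef_pos: [480.6, 23.6, 14.1]
ee_rot: [-0.001, 0.619, 0.786, -0.0]
force: [-0.1, 1.0, -0.7]
grip_width: 0.334
grip_force: 40.2
time_s: 15.92
eef_pos: [480.7, 23.6, 13.3]
ee_rot: [-0.0, 0.619, 0.786, -0.0]
force: [-0.1, 0.3, -0.4]
grip_width: 0.333
grip_force: 40.2
time_s: 16.05
eef_pos: [480.7, 23.6, 12.7]
ee_rot: [-0.0, 0.619, 0.786, -0.0]
force: [-0.6, -0.2, -0.3]
grip_width: 0.336
grip_force: 40.2
time_s: 16.18
eef_pos: [480.7, 23.6, 12.2]
ee_rot: [-0.0, 0.619, 0.786, -0.0]
force: [-0.4, -0.2, -0.5]
grip_width: 0.332
grip_force: 40.2
```

```bash
python3 -m jog '[{"tx":0,"ty":0,"tz":0.4,"ax":0,"ay":0,"az":0,"jaw":0.5},{"tx":0,"ty":0,"tz":0,"ax":0,"ay":0,"az":0,"jaw":0.35},{"tx":0,"ty":0,"tz":0,"ax":0,"ay":0,"az":0,"jaw":0.18},{"tx":0,"ty":0,"tz":0,"ax":0,"ay":0,"az":0,"jaw":0.18}]'
python3 -m jog '[{"tx":0,"ty":0,"tz":-10,"ax":0,"ay":0,"az":0,"jaw":0.18},{"tx":0,"ty":0,"tz":-40,"ax":0,"ay":0,"az":0,"jaw":0.18},{"tx":0,"ty":0,"tz":-60,"ax":0,"ay":0,"az":0,"jaw":0.18},{"tx":0,"ty":0,"tz":-50,"ax":0,"ay":0,"az":0,"jaw":0.18},{"tx":0,"ty":0,"tz":0,"ax":0,"ay":0,"az":0,"jaw":0.18}]'
python3 - <<'E'
from h import *
T=toolrot(); t=sense()["eef_pos"]; c=capture("wrist"); save(c,"w9.png"); Ri=R.from_euler("z",-HYAW)
# heights on gauge top, both ends and sides, in holder frame
g=cv2.cvtColor(c["color"],cv2.COLOR_RGB2GRAY)
for x in(-8,2,12):
    o=[]
    for y in(-52,-30,-20,0,20,30,50,62):
        p=wpix(c,T,t,hw([x+2,y-2,18])); w=wdepth(c,T,t,p); o.append(None if w is None else (round(float(w[2]),1),int(g[int(p[1]),int(p[0])])))
    print(x,o)
for q in("long_gauge","lever_end","lever_hinge"):
    for r in place_of(q,"wrist")[:1]:
        w=wworld(c,T,t,r["centre"],{"long_gauge":8,"lever_end":110,"lever_hinge":40}[q]); print(q,r["conf"],w.round(1),Ri.apply(w-HO).round(1), wdepth(c,T,t,r["centre"]))
# next: TCP over roller, back to yaw HYAW
E
```

```text
time_s: 16.68
eef_pos: [480.7, 23.6, 11.9]
ee_rot: [-0.0, 0.619, 0.786, -0.0]
force: [0.3, -0.2, 0.2]
grip_width: 0.407
grip_force: 0.0
time_s: 17.3
eef_pos: [482.3, 23.4, 175.8]
ee_rot: [0.003, 0.619, 0.786, 0.002]
force: [0.3, 0.3, -0.7]
grip_width: 0.41
grip_force: 0.0
-8 [(18.7, 237), (18.8, 238), (19.1, 238), (18.9, 228), (18.9, 126), (19.1, 142), (18.8, 155), (9.3, 141)]
2 [(49.5, 169), (18.9, 237), (18.9, 237), (18.8, 230), (19.2, 119), (18.8, 78), (19.5, 154), (9.1, 145)]
12 [(19.0, 236), (18.8, 237), (19.1, 236), (18.8, 155), (18.6, 153), (18.8, 152), (18.9, 152), (9.2, 144)]
long_gauge 0.83 [484.  22.   8.] [ 3.5 -4.6  8. ] [483.2630626   24.88059244  19.24276343]
lever_end 0.69 [511.1 117.7 110. ] [ 52.   82.3 110. ] [534.85250836 125.71252147   6.68129643]
lever_hinge 0.78 [505.  117.9  40. ] [46.  83.8 40. ] [503.67609391 117.36592506  48.53132588]
```

```bash
python3 - <<'E'
from h import *
T=toolrot(); t=sense()["eef_pos"]; c=capture("wrist"); Ri=R.from_euler("z",-HYAW)
p=wpix(c,T,t,hw([44,83.3,112])); print(p)
u0,v0=map(int,p); B=[]
for v in range(max(1,v0-50),min(478,v0+50),2):
    for u in range(max(1,u0-50),min(638,u0+50),2):
        w=wdepth(c,T,t,(u,v))
        if w is not None:
            b=Ri.apply(w-HO)
            if b[2]>85 and b[1]>60: B.append(b)
B=np.array(B); print(len(B)); 
k=B[B[:,2]>B[:,2].max()-6]; print("all z max",B[:,2].max(),"top part mean",k.mean(0).round(1),k.min(0).round(1),k.max(0).round(1)); print(B.min(0).round(1),B.max(0).round(1))
c=capture("top"); B=[]
P=[world(c,(u,v)) for u in range(235,280) for v in range(245,300)]
B=np.array([Ri.apply(w-HO) for w in P if w is not None and 85<w[2]<140]); B=B[B[:,1]>60] if len(B) else B
print("top",len(B), B.mean(0).round(1) if len(B) else "", B.min(0).round(1) if len(B) else "", B.max(0).round(1) if len(B) else "")
t=sense()["eef_pos"]; q=toolrot().as_matrix(); y0=np.arctan2(q[1,0],q[0,0]); y1=HYAW
Pn=np.r_[hw([44,83.3,0])[:2],t[2]]; N=9
for i in range(N):
    a=R.from_euler("z",y0+(y1-y0)*i/N)*R.from_euler("x",np.pi); print(a.inv().apply((Pn-t)/N).round(1))
print((y1-y0)/N)
E
```

```text
[402.75543958 109.84239113]
129
all z max 115.9408043864939 top part mean [ 43.3  82.9 114.3] [ 39.2  75.  110. ] [ 48.   90.6 115.9]
[ 39.2  75.  109. ] [ 48.   90.6 115.9]
top 0   
[9.5 4.9 0. ]
[10.2  3.2  0. ]
[10.6  1.3  0. ]
[10.7 -0.5 -0. ]
[10.4 -2.4 -0. ]
[ 9.8 -4.1 -0. ]
[ 9.  -5.8 -0. ]
[ 7.8 -7.3 -0. ]
[ 6.4 -8.5 -0. ]
-0.17497401960443956
```

```bash
python3 -m jog '[{"tx":9.5,"ty":4.9,"tz":0,"ax":0,"ay":0,"az":0.175,"jaw":0.2},{"tx":10.2,"ty":3.2,"tz":0,"ax":0,"ay":0,"az":0.175,"jaw":0.2},{"tx":10.6,"ty":1.3,"tz":0,"ax":0,"ay":0,"az":0.175,"jaw":0.2},{"tx":10.7,"ty":-0.5,"tz":0,"ax":0,"ay":0,"az":0.175,"jaw":0.2},{"tx":10.4,"ty":-2.4,"tz":0,"ax":0,"ay":0,"az":0.175,"jaw":0.2}]' 25
python3 -m jog '[{"tx":9.8,"ty":-4.1,"tz":0,"ax":0,"ay":0,"az":0.175,"jaw":0.2},{"tx":9,"ty":-5.8,"tz":0,"ax":0,"ay":0,"az":0.175,"jaw":0.2},{"tx":7.8,"ty":-7.3,"tz":0,"ax":0,"ay":0,"az":0.175,"jaw":0.2},{"tx":6.4,"ty":-8.5,"tz":0,"ax":0,"ay":0,"az":0.175,"jaw":0.2},{"tx":0,"ty":0,"tz":0,"ax":0,"ay":0,"az":0,"jaw":0.2}]' 25
python3 - <<'E'
from h import *
go(np.r_[hw([43.6,83,0])[:2],91])
T=toolrot(); t=sense()["eef_pos"]; c=capture("wrist"); Ri=R.from_euler("z",-HYAW); B=[]
p=wpix(c,T,t,hw([44,83,112])); u0,v0=map(int,p); print(p)
for v in range(max(1,v0-50),min(478,v0+50),2):
    for u in range(max(1,u0-50),min(638,u0+50),2):
        w=wdepth(c,T,t,(u,v))
        if w is not None:
            b=Ri.apply(w-HO)
            if 105<b[2]<125 : B.append(b)
B=np.array(B); print(len(B),B.min(0).round(1),B.max(0).round(1),B.mean(0).round(1))
E
```

```text
time_s: 18.23
eef_pos: [493.2, 75.8, 170.9]
ee_rot: [-0.001, 0.895, 0.447, -0.001]
force: [0.5, -0.5, 0.4]
grip_width: 0.405
grip_force: 0.0
time_s: 18.85
eef_pos: [503.3, 117.3, 171.0]
ee_rot: [-0.0, 0.993, 0.117, -0.001]
force: [0.6, 0.2, -0.0]
grip_width: 0.4
grip_force: 0.0
turn [-0.0008  0.0024  0.0023] shift after turn [-0.7  0.6 80. ]
[322.04852567 258.67173633]
103 [ 41.4  76.  108.8] [ 48.7  90.1 115.9] [ 45.8  83.1 113.9]
```

```bash
python3 -m jog '[{"tx":-0.3,"ty":0.4,"tz":40,"ax":0,"ay":0.002,"az":0.002,"jaw":0.2},{"tx":0,"ty":0,"tz":30,"ax":0,"ay":0,"az":0,"jaw":0.2},{"tx":0,"ty":0,"tz":10,"ax":0,"ay":0,"az":0,"jaw":0.2},{"tx":0,"ty":0,"tz":0,"ax":0,"ay":0,"az":0,"jaw":0.5},{"tx":0,"ty":0,"tz":0,"ax":0,"ay":0,"az":0,"jaw":0.75}]' 22
python3 -m jog '[{"tx":0,"ty":0,"tz":0,"ax":0,"ay":0,"az":0,"jaw":0.75},{"tx":0,"ty":0,"tz":0,"ax":0,"ay":0,"az":0,"jaw":0.75}]'
python3 - <<'E'
from h import *
go(np.r_[hw([44,83,0])[:2],91]); s=sense(); print(s["force"],s["wrist_torque"],s["eef_pos"])
E
```

```text
time_s: 19.52
eef_pos: [503.6, 116.8, 92.6]
ee_rot: [-0.001, 0.993, 0.115, 0.001]
force: [0.2, 2.9, -2.4]
grip_width: 0.178
grip_force: 21.6
time_s: 19.77
eef_pos: [503.7, 116.7, 92.5]
ee_rot: [-0.0, 0.993, 0.115, 0.001]
force: [-1.1, 3.5, 3.6]
grip_width: 0.174
grip_force: 22.0
turn [-0.0004 -0.0024 -0.0019] shift after turn [-0.5  0.   1.5]
[-1.09713485  3.4865254   3.57697089] [ 0.49775495  0.21171929 -0.00865137] [503.6736748  116.73604687  92.48702562]
```

```bash
python3 -m jog '[{"tx":7,"ty":0,"tz":0.1,"ax":0,"ay":0,"az":0,"jaw":0.75},{"tx":7,"ty":0,"tz":0.8,"ax":0,"ay":0,"az":0,"jaw":0.75},{"tx":6.9,"ty":0,"tz":1.5,"ax":0,"ay":0,"az":0,"jaw":0.75}]'
python3 -m jog '[{"tx":6.7,"ty":0,"tz":2.2,"ax":0,"ay":0,"az":0,"jaw":0.75},{"tx":6.4,"ty":0,"tz":2.8,"ax":0,"ay":0,"az":0,"jaw":0.75}]'
python3 -m jog '[{"tx":6.1,"ty":0,"tz":3.5,"ax":0,"ay":0,"az":0,"jaw":0.75},{"tx":5.7,"ty":0,"tz":4.1,"ax":0,"ay":0,"az":0,"jaw":0.75}]'
```

```text
time_s: 20.15
eef_pos: [523.9, 121.5, 89.7]
ee_rot: [-0.0, 0.993, 0.115, 0.0]
force: [-4.6, 2.5, 3.8]
grip_width: 0.181
grip_force: 22.4
time_s: 20.4
eef_pos: [536.7, 124.5, 84.7]
ee_rot: [-0.0, 0.993, 0.115, 0.0]
force: [-4.8, 3.6, 4.9]
grip_width: 0.177
grip_force: 22.7
time_s: 20.65
eef_pos: [548.4, 127.3, 77.3]
ee_rot: [-0.0, 0.993, 0.115, 0.001]
force: [-4.2, 2.6, 6.7]
grip_width: 0.18
grip_force: 23.2
```

```bash
python3 -m jog '[{"tx":5.3,"ty":0,"tz":4.6,"ax":0,"ay":0,"az":0,"jaw":0.75},{"tx":4.8,"ty":0,"tz":5.1,"ax":0,"ay":0,"az":0,"jaw":0.75}]'
python3 -m jog '[{"tx":4.3,"ty":0,"tz":5.6,"ax":0,"ay":0,"az":0,"jaw":0.75},{"tx":3.7,"ty":0,"tz":6,"ax":0,"ay":0,"az":0,"jaw":0.75}]'
python3 -m jog '[{"tx":3.1,"ty":0,"tz":6.3,"ax":0,"ay":0,"az":0,"jaw":0.75}]'
```

```text
time_s: 20.9
eef_pos: [558.6, 129.6, 67.8]
ee_rot: [-0.0, 0.993, 0.115, 0.001]
force: [-2.6, 4.4, 7.7]
grip_width: 0.178
grip_force: 23.8
time_s: 21.15
eef_pos: [566.8, 131.5, 56.6]
ee_rot: [-0.0, 0.993, 0.115, 0.002]
force: [-1.8, 4.8, 8.7]
grip_width: 0.182
grip_force: 24.5
time_s: 21.28
eef_pos: [570.1, 132.3, 50.4]
ee_rot: [-0.0, 0.993, 0.115, 0.002]
force: [-1.8, 4.4, 8.2]
grip_width: 0.179
grip_force: 24.9
```

```bash
python3 -m jog '[{"tx":1.2,"ty":0,"tz":3.3,"ax":0,"ay":0,"az":0,"jaw":0.75},{"tx":1.2,"ty":0,"tz":3.3,"ax":0,"ay":0,"az":0,"jaw":0.75}]'
python3 -m jog '[{"tx":0.9,"ty":0,"tz":3.4,"ax":0,"ay":0,"az":0,"jaw":0.75},{"tx":0.9,"ty":0,"tz":3.4,"ax":0,"ay":0,"az":0,"jaw":0.75}]'
python3 -m jog '[{"tx":0.5,"ty":0,"tz":2,"ax":0,"ay":0,"az":0,"jaw":0.75},{"tx":0.4,"ty":0,"tz":2,"ax":0,"ay":0,"az":0,"jaw":0.75}]'
```

```text
time_s: 21.52
eef_pos: [572.7, 132.9, 44.1]
ee_rot: [-0.0, 0.993, 0.115, 0.003]
force: [-1.1, 5.2, 10.4]
grip_width: 0.173
grip_force: 25.3
time_s: 21.78
eef_pos: [574.8, 133.3, 37.5]
ee_rot: [-0.0, 0.993, 0.115, 0.003]
force: [2.3, 4.7, 9.1]
grip_width: 0.176
grip_force: 25.6
time_s: 22.02
eef_pos: [575.7, 133.6, 33.5]
ee_rot: [-0.0, 0.993, 0.115, 0.003]
force: [2.1, 5.4, 9.0]
grip_width: 0.177
grip_force: 25.7
```

```bash
python3 -m jog '[{"tx":0.1,"ty":0,"tz":1,"ax":0,"ay":0,"az":0,"jaw":0.75}]'
python3 -m jog '[{"tx":0.1,"ty":0,"tz":1,"ax":0,"ay":0,"az":0,"jaw":0.75}]'
python3 -c "
from h import *
s=sense(); print(s['force'],s['wrist_torque'])"
```

```text
time_s: 22.15
eef_pos: [575.9, 133.6, 32.5]
ee_rot: [-0.0, 0.993, 0.115, 0.003]
force: [2.5, 5.4, 9.6]
grip_width: 0.177
grip_force: 25.8
time_s: 22.28
eef_pos: [576.1, 133.6, 31.6]
ee_rot: [-0.0, 0.993, 0.115, 0.004]
force: [2.7, 6.7, 8.4]
grip_width: 0.181
grip_force: 25.8
[2.73381649 6.74092033 8.43244847] [ 0.91180128 -0.26897607 -0.03618976]
```

```bash
python3 -m jog '[{"tx":0,"ty":-0.4,"tz":1,"ax":0,"ay":0,"az":0,"jaw":0.75}]'
python3 -m jog '[{"tx":0,"ty":0,"tz":1,"ax":0,"ay":0,"az":0,"jaw":0.75}]'
python3 -c "
from h import *
s=sense(); print(s['force'],s['wrist_torque'])
c=capture('scene')
for q in('lever_end','lever_hinge'):
  for r in place_of(q,'scene')[:1]: print(q,r,world(c,r['centre']))"
```

```text
time_s: 22.4
eef_pos: [576.2, 133.8, 30.6]
ee_rot: [-0.0, 0.993, 0.115, 0.004]
force: [5.0, 4.6, 8.2]
grip_width: 0.178
grip_force: 25.8
time_s: 22.52
eef_pos: [576.4, 133.9, 29.7]
ee_rot: [-0.0, 0.993, 0.115, 0.004]
force: [4.8, 4.5, 6.4]
grip_width: 0.176
grip_force: 25.8
[4.78505467 4.49662333 6.44603066] [ 0.5848159  -0.45782762 -0.00204833]
lever_end {'centre': [314.2, 242.1], 'conf': 0.68} [ 689.84115448 -100.44979501   21.20594983]
lever_hinge {'centre': [309.8, 314.2], 'conf': 0.72} [499.36031021 123.79923203  45.52485837]
```

```bash
python3 -m jog '[{"tx":0.3,"ty":0,"tz":1,"ax":0,"ay":0,"az":0,"jaw":0.75}]'
python3 -m jog '[{"tx":0.2,"ty":0,"tz":1,"ax":0,"ay":0,"az":0,"jaw":0.75}]'
python3 -m jog '[{"tx":0,"ty":0,"tz":0.7,"ax":0,"ay":0,"az":0,"jaw":0.75}]'
```

```text
time_s: 22.8
eef_pos: [576.5, 133.9, 28.5]
ee_rot: [-0.0, 0.993, 0.115, 0.004]
force: [4.0, 5.2, 7.1]
grip_width: 0.179
grip_force: 25.8
time_s: 22.92
eef_pos: [576.6, 133.9, 27.4]
ee_rot: [-0.0, 0.993, 0.115, 0.004]
force: [4.9, 5.4, 6.3]
grip_width: 0.18
grip_force: 25.8
time_s: 23.05
eef_pos: [576.7, 134.0, 26.6]
ee_rot: [-0.0, 0.993, 0.115, 0.004]
force: [5.0, 6.2, 6.3]
grip_width: 0.177
grip_force: 25.8
```

```bash
cat > l.py <<'E'
from h import *
T=toolrot(); t=sense()["eef_pos"]; c=capture("wrist"); Ri=R.from_euler("z",-HYAW)
for x in (54,60,66,72,78,84,90,96,102,108,112,117,122):
    z=44 if x<80 else 44+(x-80)/4
    o=[]
    for y in(80,83,86):
        w=wdepth(c,T,t,wpix(c,T,t,hw([x+1.5,y,z])))
        if w is not None: o.append(Ri.apply(w-HO))
    print(x,np.median(o,0).round(1) if o else None, end="; ")
print(); c=capture("scene"); B=[]
P=[world(c,(u,v)) for u in range(262,325) for v in range(285,335)]
B=np.array([Ri.apply(w-HO) for w in P if w is not None]); B=B[(abs(B[:,1]-84)<7)&(B[:,2]>25)]
for x in range(50,126,6):
    k=abs(B[:,0]-x)<3
    if k.sum()>2: print(x,np.percentile(B[k][:,2],[50,95]).round(1),k.sum(),end="; ")
E
python3 l.py
```

```text
54 [130.   82.5 109.5]; 60 [130.4  82.6 107.2]; 66 [129.5  82.6 103.4]; 72 [75.2 83.  45.7]; 78 [81.5 83.  46.1]; 84 [87.8 83.  47.6]; 90 [93.8 83.  49.2]; 96 [99.7 83.  50.6]; 102 [106.2  83.   52.9]; 108 [115.3  82.9  58.7]; 112 [117.7  83.   57.8]; 117 [119.9  83.   55.3]; 122 [92.2 83.4  6.9]; 
50 [47.  47.6] 16; 56 [42.8 43.9] 9; 62 [43.1 43.7] 18; 68 [43.3 44. ] 22; 74 [43.7 44.7] 28; 80 [44.1 45. ] 22; 86 [45.1 46. ] 20; 92 [46.4 48.2] 23; 98 [48.5 49.6] 22; 104 [49.8 51.3] 21; 110 [52.8 56.5] 30; 116 [55.6 63.9] 15;
```

The lever still stands at about 0.065 rad because the roller has slipped slightly in the pinch. I'll grip firmer and finish in small steps.

```bash
python3 -m jog '[{"tx":0,"ty":0,"tz":0,"ax":0,"ay":0,"az":0,"jaw":0.75},{"tx":0,"ty":0,"tz":1,"ax":0,"ay":0,"az":0,"jaw":0.75}]' 50
python3 -m jog '[{"tx":0,"ty":0,"tz":1,"ax":0,"ay":0,"az":0,"jaw":0.75}]'
python3 -m jog '[{"tx":0,"ty":0,"tz":1,"ax":0,"ay":0,"az":0,"jaw":0.75}]'
python3 l.py
```

```text
time_s: 23.4
eef_pos: [576.9, 134.0, 25.7]
ee_rot: [-0.0, 0.993, 0.115, 0.004]
force: [5.0, 5.6, 4.8]
grip_width: 0.174
grip_force: 48.5
time_s: 23.52
eef_pos: [577.0, 134.0, 24.6]
ee_rot: [-0.0, 0.993, 0.115, 0.004]
force: [7.0, 5.7, 3.0]
grip_width: 0.17
grip_force: 48.6
time_s: 23.65
eef_pos: [577.1, 134.1, 23.5]
ee_rot: [-0.0, 0.993, 0.115, 0.004]
force: [8.4, 6.0, 3.4]
grip_width: 0.168
grip_force: 48.6
54 [130.7  82.5 108.4]; 60 [130.6  82.6 105.7]; 66 [130.5  82.6 102.8]; 72 [73.7 83.  44.2]; 78 [79.7 83.  44.2]; 84 [85.5 83.  45. ]; 90 [90.7 83.  45.6]; 96 [97.1 83.  47.6]; 102 [102.5  83.   48.3]; 108 [112.   83.   54.2]; 112 [116.2  83.   55.6]; 117 [119.1  83.   54.1]; 122 [120.8  83.   50.4]; 
50 [46.5 47.8] 12; 56 [43.3 44.5] 10; 62 [42.1 42.9] 17; 68 [42.4 43. ] 19; 74 [42.2 42.6] 21; 80 [42.6 43.4] 18; 86 [42.8 43.4] 20; 92 [43.6 44.9] 24; 98 [45.7 46.8] 21; 104 [47.  48.2] 20; 110 [49.  55.1] 34; 116 [53.1 61.1] 21;
```

```bash
python3 -m jog '[{"tx":0.5,"ty":-0.3,"tz":0.7,"ax":0,"ay":0,"az":0,"jaw":0.75}]'
python3 -m jog '[{"tx":0.3,"ty":0,"tz":0.5,"ax":0,"ay":0,"az":0,"jaw":0.75}]'
python3 l.py
```

```text
time_s: 23.88
eef_pos: [577.2, 134.3, 22.6]
ee_rot: [-0.0, 0.993, 0.115, 0.004]
force: [5.9, 3.4, 2.4]
grip_width: 0.168
grip_force: 48.7
time_s: 24.0
eef_pos: [577.3, 134.3, 22.1]
ee_rot: [-0.0, 0.993, 0.115, 0.004]
force: [5.0, 3.3, 4.7]
grip_width: 0.167
grip_force: 48.8
54 [131.1  82.7 107.7]; 60 [130.6  82.7 104.8]; 66 [130.9  82.7 102.2]; 72 [130.4  82.7  98.7]; 78 [78.9 83.  43.4]; 84 [84.7 83.  44.1]; 90 [90.4 83.  45.3]; 96 [96.  83.  46.3]; 102 [101.8  83.   47.5]; 108 [108.1  83.   49.2]; 112 [115.   83.   53.9]; 117 [118.6  83.   53.3]; 122 [120.7  83.   50.5]; 
50 [46.4 47.4] 13; 56 [42.3 44.2] 9; 62 [42.8 43.2] 16; 68 [42.2 42.6] 17; 74 [41.9 42.4] 18; 80 [41.7 42.5] 20; 86 [42.1 43.1] 22; 92 [43.4 44.1] 19; 98 [44.7 45.5] 23; 104 [46.1 47.1] 19; 110 [48.2 57.7] 34; 116 [51.8 59.9] 16;
```

```bash
python3 -m jog '[{"tx":0,"ty":0,"tz":0,"ax":0,"ay":0,"az":0,"jaw":0.6},{"tx":0,"ty":0,"tz":0,"ax":0,"ay":0,"az":0,"jaw":0.3},{"tx":0,"ty":0,"tz":0,"ax":0,"ay":0,"az":0,"jaw":0.2},{"tx":0,"ty":0,"tz":0,"ax":0,"ay":0,"az":0,"jaw":0.2}]' 20
python3 l.py
```

```text
time_s: 24.6
eef_pos: [574.9, 133.9, 20.8]
ee_rot: [-0.0, 0.993, 0.115, 0.0]
force: [0.1, 0.1, 0.0]
grip_width: 0.398
grip_force: 0.0
54 [129.   82.7 105.7]; 60 [129.1  82.7 103.2]; 66 [128.9  82.7 100.3]; 72 [127.5  83.   95.9]; 78 [78.9 83.  43.4]; 84 [84.6 83.  44.1]; 90 [90.1 83.  45. ]; 96 [95.6 83.  45.8]; 102 [101.6  83.   47.2]; 108 [107.6  83.   48.6]; 112 [114.7  83.   53.6]; 117 [118.4  83.   53.1]; 122 [120.7  83.   50.4]; 
50 [47.2 48. ] 12; 56 [43.4 44.4] 9; 62 [42.4 43. ] 17; 68 [42.3 42.6] 21; 74 [42.  43.1] 16; 80 [41.9 42.6] 18; 86 [42.4 43.4] 22; 92 [43.5 44.5] 20; 98 [44.3 45.6] 19; 104 [46.  47.1] 22; 110 [47.6 49.9] 29; 116 [51.5 53.9] 20;
```

```bash
python3 -m jog '[{"tx":0,"ty":0,"tz":-30,"ax":0,"ay":0,"az":0,"jaw":0.1},{"tx":0,"ty":0,"tz":-50,"ax":0,"ay":0,"az":0,"jaw":0.1},{"tx":0,"ty":0,"tz":-50,"ax":0,"ay":0,"az":0,"jaw":0.1},{"tx":0,"ty":0,"tz":0,"ax":0,"ay":0,"az":0,"jaw":0.1},{"tx":0,"ty":0,"tz":0,"ax":0,"ay":0,"az":0,"jaw":0.1}]'
python3 l.py
python3 - <<'E'
from h import *
Ri=R.from_euler("z",-HYAW)
c=capture("top"); P=[world(c,(u,v)) for u in range(270,350) for v in range(255,305)]
B=np.array([Ri.apply(w-HO) for w in P if w is not None])
for y0 in(40,-40):
    k=B[(abs(B[:,1]-y0)<6)&(B[:,2]>45)]; print("arch",y0,len(k),k.min(0).round(),k.max(0).round())
k=B[(abs(B[:,0])<12)&(abs(B[:,1])<34)]; print("gauge z",np.percentile(k[:,2],[5,50,95]).round(1))
for q in("long_gauge","short_gauge","tape_roll","marker"):
    for r in place_of(q,"top")[:2]: print(q,np.round(r["centre"]),world(c,r["centre"]).round(1))
E
```

```text
time_s: 25.32
eef_pos: [574.4, 133.9, 150.2]
ee_rot: [-0.0, 0.993, 0.115, -0.0]
force: [-0.3, 0.5, -0.6]
grip_width: 0.452
grip_force: 0.0
54 [55.3 83.  43.7]; 60 [61.2 83.  43.4]; 66 [67.2 83.  43.5]; 72 [73.3 83.  43.6]; 78 [79.4 83.  43.8]; 84 [85.3 83.  44.7]; 90 [91.  83.  45.3]; 96 [96.8 83.  46.4]; 102 [102.8  83.   47.7]; 108 [108.6  83.   48.7]; 112 [114.   83.   53.5]; 117 [118.4  83.   53. ]; 122 [108.7  83.1   7.5]; 
50 [47.2 47.5] 13; 56 [42.6 43.8] 10; 62 [42.1 42.7] 14; 68 [41.9 42.7] 19; 74 [41.8 42.1] 19; 80 [42.2 42.5] 21; 86 [42.2 43.2] 20; 92 [43.9 44.9] 23; 98 [44.9 45.4] 18; 104 [45.6 46.6] 21; 110 [47.5 49.9] 27; 116 [51.8 52.6] 21; arch 40 57 [-2. 38. 46.] [37. 43. 58.]
arch -40 57 [ -2. -43.  47.] [ 37. -37.  58.]
gauge z [16.5 17.9 19.2]
long_gauge [307. 285.] [481.1  26.6  17.5]
long_gauge [189. 261.] [528.5 256.9   9.5]
short_gauge [438. 309.] [ 434.1 -226.7   10.3]
tape_roll [386. 164.] [ 719.1 -132.4    2.8]
tape_roll [451. 189.] [ 667.3 -256.6   15. ]
marker [453. 189.] [ 667.5 -261.5   13.2]
```

The lever is level, the arches are shut over both posts and the gauge lies flat at 18 mm, so I'm handing in.

```bash
python3 -c "
from rig import *
print(finish_job())"
```

```text
the job is handed in; nothing more can be done
None
```

The longer gauge is filed flat over both posts with the lever down and the rings shut. The short gauge, tape roll and marker were never touched, and the job is handed in at about 26 s; I have no judging result to report.

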